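Set up the bench to paint a small skull

ROBOT

A 6-joint arm with a two-finger parallel gripper is mounted at the origin on the work surface. World frame = base frame: x ahead of the robot, y to its left, z up, the work surface at z = 0. Lengths are in m, angles in rad, forces in N, time in s.
With the tool pointing down it reaches from about 0.275 to 0.85 m from the base axis. Payload 19 kg.
Tool frame: the origin (TCP) lies on the mounting face of the last link; the fingertips stand 173 mm ahead of it and the grasp point (between the pads) lies 155 mm ahead of it; z points along the fingers, y is the line along which they close (so a half turn about z gives the same grasp; the last joint's range is limited). The gripper opens to 85 mm and grips with 20 to 120 N. Pads are 22 mm wide; open, the fingers measure 114 mm over their backs; the gripper's body (76 mm by 85 mm) begins 54 mm behind the grasp point. The pads swing forward as they close: fully open they stand 13 mm farther back than shut.
Start: joints at [1.024, 0.15, 1.437, -0, 1.554, -0.134], TCP at [0.231, 0.527, 0.405] pointing down, gripper open.
Joint ranges: [-2.8, 2.8], [-0.68, 2.1], [0.12, 2.68], [-1.39, 4.53], [0.16, 2.79], [-2.81, 2.81]. Speed limits (rad/s): [1.89, 1.89, 2.22, 3.01, 3.01, 3.01].

INTERFACE

Orientations are given as a unit quaternion [x, y, z, w].
In Python, from cell import env, eyes, ticket gives the robot as it stands.
- The arm moves only by the shell command python3 -m handwheel 'ROWS' [FORCE]. ROWS is JSON, a list of rows, each a list of 3 entries, a list of its own where there are three numbers: the gripper command: -1 is fully open, 1 is shut, values between are in proportion, then the shift along the world's x, y, z in units of 10 cm (1.0 is 10 cm), then the turn about the world's z in units of 2 rad (1.0 is 2 rad). In form: [[fingers, [dx, dy, dz], yaw], ...]. A call has 1 to 8 rows; each row shifts and turns the commanded pose from where the row before left it; what a row does not reach is not made up. A row lasts 1/10 s, in which the tool goes at most 50 mm and 8.59 degrees, less where a joint would pass 70% of its speed; a pose out of reach is approached as far as the arm can. A call with a number of a shift or a turn outside -1 to 1 is refused whole. A call with a gripper value outside its range is refused whole. The fingers move at their own pace and stop on an object; FORCE is the grip in N (left out, the last holds). Time passes only in rows, so rows that do not move let the fingers close. It gives the time, the measured TCP pose, the force, the opening and the grip force at its end, in the units of the state.
- env.state(): the state, without advancing time (a new reading comes with each control period).
- eyes.grab_frame(name): name is "scene" or "top" or "wrist"; returns the picture (420x560x3 uint8, red, green, blue); there is no depth.
- eyes.camera_info(name): a dict with "fx", "fy", "cx", "cy" (pixels), "R" (3x3) and "t" (3): a world point X has camera coordinates R X + t. Camera axes: x right, y down, z forward; pixel columns grow to the right and rows downward; lengths in m; the calibration is good to about 2 mm. The wrist camera is an equidistant fisheye: a pixel r from the principal point sees the ray r / f radians off the axis. A picture is of the moment at which its call begins: read the wrist's pose just before it. camera_info takes no time and is no camera call; for the wrist camera it gives the pose at the moment of the call.
- ticket.job_done(): hands the job in; it is judged then, once.
The state is a dict: "time_s": time; "joints": joint angles; "dq": joint speeds; "joint_efforts": joint torques, N m; "tcp_pos": TCP position; "tcp_rot": TCP orientation; "ft_force": force on the tool from outside, world axes, zero at the start; "torque": the same for the moment, N m; "opening": opening from 0.0 (shut) to 1.0 (fully open); "gripper_force": force on a finger pad.
Only numpy, scipy, OpenCV 4.12 (cv2) and the standard library are available. Lean on these libraries where they do the work, as an engineer would, in place of code of your own. Each camera call takes 0.05 s, during which the arm holds its last target. There are 200 camera calls.

TASK

Set up the bench for painting the little skull: lay the roll of masking tape flat in the middle of the turntable and stand the skull upright and centred on top of the roll, so that its lower edge is clear of the platter. Line up the coats in the three-bay tray in the order they will be used, from left to right as seen from the robot, one standing in each bay: the squat primer tin on the left, the spray can in the middle, the varnish bottle on the right. Put everything down gently, without dropping it, and leave the blue gear, the brush and the sanding block where they are.

Things in the scene. Friction and masses are not known exactly. Their poses are not given: they have to be found in the camera images.
- tape_center (a point): small roll of masking tape, cream paper on a brown cardboard core, lying flat: outside diameter 64 mm, hole about 43 mm, 24 mm high. The point is its centre, in the hole, 12 mm above its underside; z up. Loose, about 50 g.
- skull_center (a point): small off-white papier-mache skull, dark eye sockets, flat round base of 54 mm: 78 mm front to back, 75 mm high. Point: on its middle line, 37 mm above its underside; x points to the back of the head, y across the temples, z up. Grip it across the flat temples, 61 mm apart (patches 22 mm long, 12 mm high, centred 3 mm behind the point and 7 mm above it). Loose, about 120 g.
- tin_center (a point): the primer: a squat round metal tin with a press-in lid, diameter 60 mm, 59 mm high, the lowest and widest of the three containers. The point is its centre, 29 mm above its underside; z up. Loose, about 220 g.
- spray_center (a point): the spray can of colour, cap off: straight aluminium body of diameter 52 mm up to 98 mm, then a dome and a small white nozzle, 126 mm high in all, the tallest container. Point: on its axis, 63 mm above its underside; z up. Grip the body high (about 80 mm above the underside) to keep the nozzle clear of the palm. Loose, about 200 g.
- varnish_center (a point): the varnish: a small amber glass bottle with a paper label, round body of diameter 46 mm up to 56 mm, then a shoulder and a black screw cap of diameter 29 mm, 88 mm high in all. The point is on its axis, 44 mm above its underside; z up. Grip the body at about the height of the point. Loose, about 160 g.
- turntable_top (a point): the painting turntable (fixed foot): a round aluminium platter of diameter 180 mm with its top 50 mm above the bench, turning freely about the vertical. The point is the centre of the platter's top; z up. It may stand on the left or the right side of the bench.
- tray: plywood tray with three square bays in a row, fixed: 268 x 92 mm, walls 26 mm high, 4 mm thick, floor 5 mm thick, each bay 84 x 84 mm inside. Origin: centre of its underside, below the middle bay; y runs along the row to its left end as seen from the robot: left, middle, right bay centres at y = +88, 0, -88 mm; z up. It stands on the left or right of the bench.
- gear: bystander: blue-painted cut-out gear wheel, lying flat, 110 mm across, 18 mm thick. Origin at the centre of its underside. Leave it where it is.
- brush: bystander: flat paint brush lying on the bench, about 195 mm long, 36 mm wide, 14 mm high. Origin near its middle, on its underside; x points to the bristles. Leave it where it is.
- sandblock: bystander: cork sanding block, 95 x 63 x 30 mm. Origin at the centre of its underside. Leave it where it is.
Mind the look-alikes: they are no part of the job. Of the things that look like the part that bears turntable_top, take the one that is farthest to the robot's right at the start.

How it is judged:
By the outcome, as a careful person would: the job done as asked, in the order asked, and still so for the second after the job is handed in, with the robot touching nothing.
It also fails if it takes over 128 s, if anything falls off the work surface, if the arm or the gripper's body presses on something with over 40 N, if the wrist force passes 120 N, or if a joint passes its speed limit or range.

## Working session

There is one attempt and no reset: what is moved stays moved. The work goes in short steps, Python scripts to look and compute and a shell command to move; the robot and the scene stay as the last step left them, time stands still between calls to the robot, and variables do not carry over. Pictures are saved under pics/ and viewed, at most 14 in all, crops included, and the job is handed in when it is done.

```bash
mkdir -p pics; python3 - <<'E'
from cell import env, eyes
import cv2
for n in ("top","scene"):
    cv2.imwrite(f"pics/{n}0.png",eyes.grab_frame(n)[:,:,::-1]); i=eyes.camera_info(n); print(n,i)
s=env.state();print(s)
E
```

```text
top {'fx': 392.00706711229316, 'fy': 392.00706711229316, 'cx': 280.31666766865726, 'cy': 206.55803134098343, 'R': array([[-0.02658187, -0.99960841,  0.00874215],
       [-0.98380347,  0.02460877, -0.1775532 ],
       [ 0.17726854, -0.01332025, -0.98407237]]), 't': array([0.11427102, 0.54831662, 1.1005625 ])}
scene {'fx': 387.65852574601973, 'fy': 387.65852574601973, 'cx': 282.2398820240911, 'cy': 208.33450654891465, 'R': array([[-0.60271448,  0.79790351, -0.00923231],
       [ 0.57587069,  0.42692973, -0.69721156],
       [-0.552366  , -0.42553612, -0.71680598]]), 't': array([ 0.2525051 , -0.30345928,  1.40691596])}
{'time_s': 0.1, 'joints': array([ 1.02399060e+00,  1.50923885e-01,  1.43791150e+00,  2.48092055e-06,
        1.55378880e+00, -1.34021632e-01]), 'dq': array([-1.90906426e-03, -1.51818921e-03, -6.15180907e-04,  4.24803291e-04,
       -1.94092169e-04, -1.83118940e-05]), 'joint_efforts': array([ 4.61314761e-03, -7.14381909e+01, -5.71795106e+01, -1.07294895e-04,
        7.08459367e-03, -2.63125116e-05]), 'tcp_pos': array([0.23068439, 0.52667107, 0.40417025]), 'tcp_rot': array([ 2.04929857e-01,  9.78776526e-01, -4.85757465e-04, -1.73372229e-04]), 'ft_force': array([-0.05841162,  0.65939626,  0.48461492]), 'torque': array([0.06712067, 0.04996643, 0.01961467]), 'gripper_force': 0.0, 'opening': 1.0021058193461783}
```

View pics/top0.png

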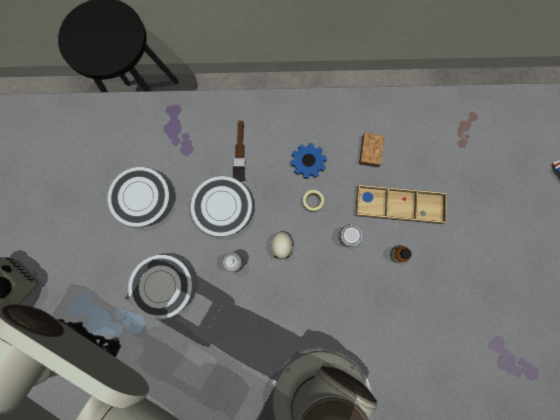

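View pics/scene0.png

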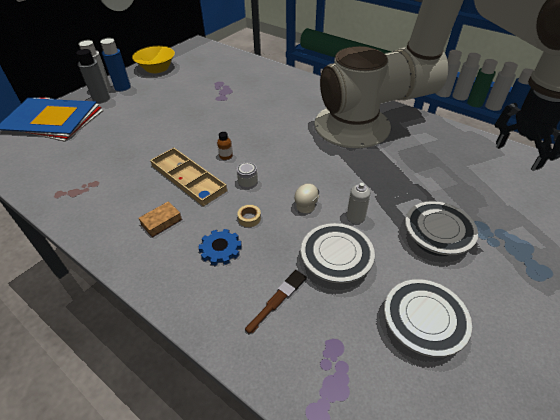

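Top view: three platter look-alikes at px (221,206), (140,197) and (160,287); the rightmost is (221,206). Tape (313,201), skull (282,245), tin (350,236), spray (232,262), varnish (402,254), tray (401,204). The objects look upright.

```bash
cat > h.py <<'E'
from cell import env, eyes
import numpy as np, cv2
def ray(n,u,v,i=None):
    i=i or eyes.camera_info(n); x=(u-i['cx'])/i['fx']; y=(v-i['cy'])/i['fy']
    if n=='wrist':
        r=np.hypot(x,y); k=np.sin(r)/max(r,1e-9); d=np.array([x*k,y*k,np.cos(r)])
    else: d=np.array([x,y,1.])
    return -i['R'].T@i['t'], i['R'].T@d
def at(n,u,v,z,i=None):
    o,d=ray(n,u,v,i); return (o+d*(z-o[2])/d[2]).round(4)
def proj(n,X,i=None):
    i=i or eyes.camera_info(n); c=i['R']@np.array(X)+i['t']
    if n=='wrist':
        rr=np.hypot(c[0],c[1]); k=np.arctan2(rr,c[2])/max(rr,1e-9); x,y=c[0]*k,c[1]*k
    else: x,y=c[0]/c[2],c[1]/c[2]
    return np.array([i['cx']+i['fx']*x,i['cy']+i['fy']*y])
E
python3 - <<'E'
from h import *
im=cv2.imread("pics/top0.png"); cv2.imwrite("pics/top0c.png",cv2.resize(im[165:300,180:460],None,fx=2.8,fy=2.8,interpolation=cv2.INTER_CUBIC))
im=cv2.imread("pics/scene0.png"); cv2.imwrite("pics/scene0c.png",cv2.resize(im[125:290,140:385],None,fx=3.2,fy=3.2,interpolation=cv2.INTER_CUBIC))
for k,u,v,z in [("tape",313,201,.024),("skull",282,245,.05),("tin",350,235,.059),("spray",232,261,.11),("varn",403,253,.088),("tt",221,206,.05),("trayL",357,203,.026),("trayR",446,206,.026),("tray",401,204,.02)]: print(k,at("top",u,v,z))
E
```

```text
tape [0.57   0.0011 0.024 ]
skull [0.4384 0.0983 0.05  ]
tin [ 0.4612 -0.0976  0.059 ]
spray [0.3939 0.2354 0.11  ]
varn [ 0.4044 -0.2366  0.088 ]
tt [0.5568 0.2735 0.05  ]
trayL [ 0.5602 -0.1305  0.026 ]
trayR [ 0.5444 -0.3975  0.026 ]
tray [ 0.555  -0.2645  0.02  ]
```

View pics/top0c.png

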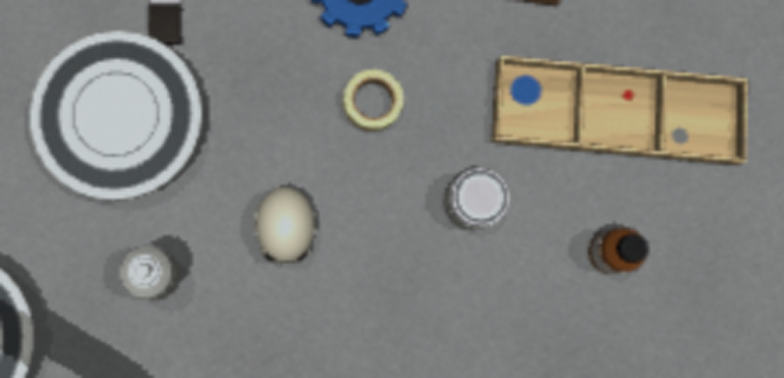

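View pics/scene0c.png

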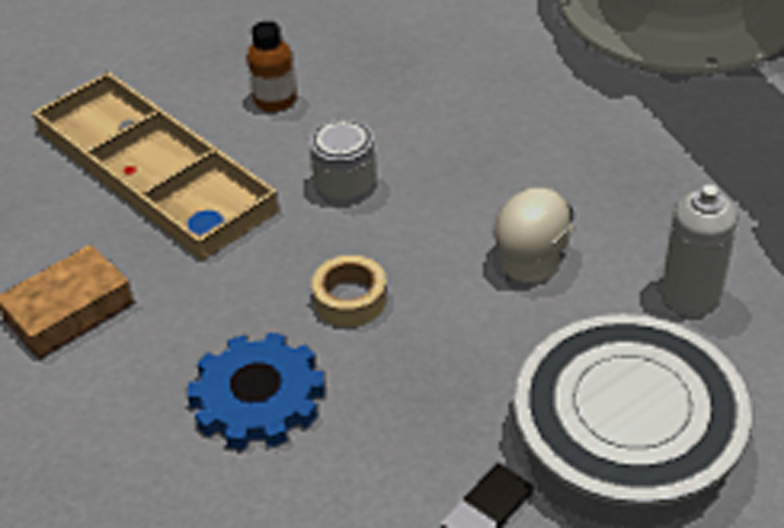

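Skull's face looks toward the robot (sockets at the near side), temples along about world y. Moving over the tape first.

```bash
python3 -m handwheel '[[-1,[0.21,-0.33,-0.05],0.026],[-1,[0.21,-0.33,-0.05],0.026],[-1,[0.21,-0.33,-0.05],0.026],[-1,[0.21,-0.33,-0.05],0.026],[-1,[0.21,-0.33,-0.05],0.026],[-1,[0.21,-0.33,-0.05],0.026],[-1,[0.21,-0.33,-0.05],0.026],[-1,[0.21,-0.33,-0.05],0.026]]' 40
python3 -m handwheel '[[-1,[0.21,-0.33,-0.05],0],[-1,[0.21,-0.33,-0.05],0],[-1,[0.21,-0.33,-0.05],0],[-1,[0.21,-0.33,-0.05],0],[-1,[0.21,-0.33,-0.05],0],[-1,[0.21,-0.33,-0.05],0],[-1,[0.21,-0.33,-0.05],0],[-1,[0,0,0],0]]'
python3 - <<'E'
from h import *
i=eyes.camera_info("wrist"); f=eyes.grab_frame("wrist"); s=env.state()
cv2.imwrite("pics/w1.png",f[:,:,::-1]); print(s['tcp_pos'],i)
for k,X in dict(tape=(.57,.001,.024),skull=(.438,.098,.05),tin=(.461,-.098,.059),spray=(.394,.235,.11),varn=(.404,-.237,.088),tt=(.557,.2735,.05),tray=(.555,-.2645,.02)).items(): print(k,proj("wrist",X,i).round())
E
```

```text
time_s: 0.9
tcp_pos: [0.3992, 0.2612, 0.3643]
tcp_rot: [-0.003, 1.0, -0.0, -0.0]
ft_force: [0.1, -0.5, -0.1]
opening: 0.999
gripper_force: 0.0
time_s: 1.7
tcp_pos: [0.5472, 0.0283, 0.3283]
tcp_rot: [0.0, 1.0, -0.0, -0.001]
ft_force: [-1.3, 0.5, 0.3]
opening: 0.999
gripper_force: 0.0
[0.54632847 0.02996788 0.32866547] {'fx': 325.19226210127806, 'fy': 325.19226210127806, 'cx': 277.0379648975116, 'cy': 214.2474212063121, 'R': array([[ 1.25046045e-03,  9.99998258e-01, -1.38605480e-03],
       [ 9.64377035e-01, -8.39263441e-04,  2.64530206e-01],
       [ 2.64528582e-01, -1.66746398e-03, -9.64376404e-01]]), 't': array([-0.02693523, -0.54034985,  0.16036231])}
tape [249. 232.]
skull [370.  78.]
tin [118. 112.]
spray [552.  41.]
varn [-19.  71.]
tt [525. 224.]
tray [ 20. 215.]
```

View pics/w1.png

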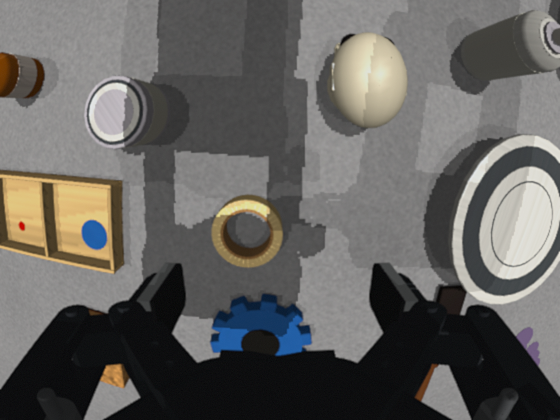

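Wrist view: tape ring centred at (247.5,231.5), exactly where predicted; tin top (115,112), skull (369,80). Blue gear behind; fingers straddle.

```bash
python3 - <<'E'
from h import *
i=eyes.camera_info("wrist"); 
im=cv2.imread("pics/w1.png"); hsv=cv2.cvtColor(im,cv2.COLOR_BGR2HSV)
m=((hsv[:,:,1]>60)&(hsv[:,:,0]<35)&(hsv[:,:,2]>60)).astype(np.uint8)
m[:185]=0;m[275:]=0;m[:,:200]=0;m[:,295:]=0
c=max(cv2.findContours(m,0,2)[0],key=cv2.contourArea)
print(cv2.boundingRect(c))
P=np.array([at("wrist",*p,.012,i)[:2] for p in c[:,0]]); print("tape mask z12",(P.max(0)+P.min(0))/2,P.max(0)-P.min(0))
print("tin",at("wrist",115,112,.059,i))
# skull extents
m=((hsv[:,:,1]>25)&(hsv[:,:,0]<40)&(hsv[:,:,2]>90)).astype(np.uint8); m[150:]=0;m[:,:310]=0;m[:,430:]=0
c=max(cv2.findContours(m,0,2)[0],key=cv2.contourArea); print(cv2.boundingRect(c))
for z in(.04,.06):
  P=np.array([at("wrist",*p,z,i)[:2] for p in c[:,0]],np.float32); print("skull",z,(P.max(0)+P.min(0))/2,P.max(0)-P.min(0),cv2.fitEllipse(P*1000))
# top cam same
im=cv2.imread("pics/top0.png"); hsv=cv2.cvtColor(im,cv2.COLOR_BGR2HSV)
m=((hsv[:,:,1]>30)&(hsv[:,:,0]<40)&(hsv[:,:,2]>60)).astype(np.uint8); m[:225]=0;m[265:]=0;m[:,:265]=0;m[:,300:]=0
c=max(cv2.findContours(m,0,2)[0],key=cv2.contourArea); print(cv2.boundingRect(c))
P=np.array([at("top",*p,.05)[:2] for p in c[:,0]],np.float32); print("top skull",(P.max(0)+P.min(0))/2,P.max(0)-P.min(0),cv2.fitEllipse(P*1000))
E
```

```text
(211, 195, 72, 73)
tape mask z12 [ 0.57365 -0.0007 ] [0.0709 0.0668]
tin [ 0.4598 -0.0994  0.059 ]
(331, 32, 77, 96)
skull 0.04 [0.43594998 0.1028    ] [0.0799 0.0644] ((435.5650939941406, 102.47808837890625), (64.60160064697266, 79.3096923828125), 90.25212097167969)
skull 0.06 [0.43915 0.0971 ] [0.07370001 0.0594    ] ((438.836181640625, 96.73187255859375), (59.58591079711914, 73.17005920410156), 90.24311065673828)
(272, 232, 20, 26)
top skull [0.43985 0.09975] [0.07209998 0.05509999] ((438.2842712402344, 100.09864807128906), (55.643150329589844, 74.7721176147461), 90.01197814941406)
```

```bash
python3 -m handwheel '[[-1,[0.26,-0.30,0],0],[-1,[0,0,-0.4],0],[-1,[0,0,-0.4],0],[-1,[0,0,-0.4],0],[-1,[0,0,-0.2],0],[-1,[0,0,0],0],[-1,[0,0,0],0]]' 30
python3 - <<'E'
from h import *
print(env.state()['tcp_pos'])
i=eyes.camera_info("wrist"); f=eyes.grab_frame("wrist")
cv2.imwrite("pics/w2.png",f[:,:,::-1])
E
```

```text
time_s: 2.45
tcp_pos: [0.5717, 0.0023, 0.1905]
tcp_rot: [-0.002, 1.0, -0.0, 0.0]
ft_force: [-0.3, 0.1, 0.6]
opening: 1.001
gripper_force: 0.0
[0.57174491 0.00226669 0.19052561]
```

View pics/w2.png

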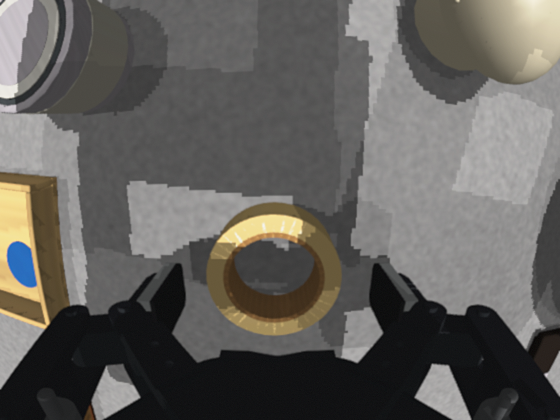

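Tape ring centre about (274,269), well between the fingers. Lowering and closing.

```bash
python3 - <<'E'
from h import *
i=eyes.camera_info("wrist");print(at("wrist",274,269,.02,i), [at("wrist",u,v,.024,i) for u,v in ((274,334),(274,204),(209,265),(340,265))])
E
python3 -m handwheel '[[-1,[0,-0.02,-0.12],0],[-1,[0,0,-0.1],0],[-0.4,[0,0,0],0],[0,[0,0,0],0],[0,[0,0,0],0],[0,[0,0,0],0],[0,[0,0,0],0],[0,[0,0,0],0]]' 30
```

```text
[ 0.5696 -0.0011  0.02  ] [array([ 0.6049, -0.0011,  0.024 ]), array([ 0.5369, -0.001 ,  0.024 ]), array([ 0.5661, -0.0313,  0.024 ]), array([0.5659, 0.0296, 0.024 ])]
time_s: 3.3
tcp_pos: [0.5717, -0.0003, 0.1677]
tcp_rot: [-0.002, 1.0, -0.0, -0.0]
ft_force: [-0.4, 0.0, 0.2]
opening: 0.746
gripper_force: 32.9
```

```bash
python3 -m handwheel '[[0,[0,0,0.2],0],[0,[0,0,0.4],0],[0,[0,0,0.4],0],[0,[0,0,0.4],0],[0,[-0.05,0.35,0],0],[0,[-0.05,0.35,0],0],[0,[0,0,0],0],[0,[0,0,0],0]]'
python3 - <<'E'
from h import *
print(env.state()['tcp_pos'])
i=eyes.camera_info("wrist"); f=eyes.grab_frame("wrist"); im=f[:,:,::-1].copy(); cv2.imwrite("pics/w3.png",im)
# predicted ring
for c,r,col in(((.557,.2735),.090,(0,0,255)),):
  for a in np.linspace(0,6.28,60):
    u=proj("wrist",(c[0]+r*np.cos(a),c[1]+r*np.sin(a),.05),i); cv2.circle(im,tuple(int(x) for x in u),1,col,-1)
cv2.imwrite("pics/w3o.png",im); np.save("w3.npy",i,allow_pickle=True)
E
```

```text
time_s: 4.1
tcp_pos: [0.5616, 0.0702, 0.3077]
tcp_rot: [-0.002, 1.0, -0.0, 0.0]
ft_force: [0.3, -0.6, -1.2]
opening: 0.746
gripper_force: 33.3
[0.5615614  0.07021142 0.30771284]
```

View pics/w3o.png

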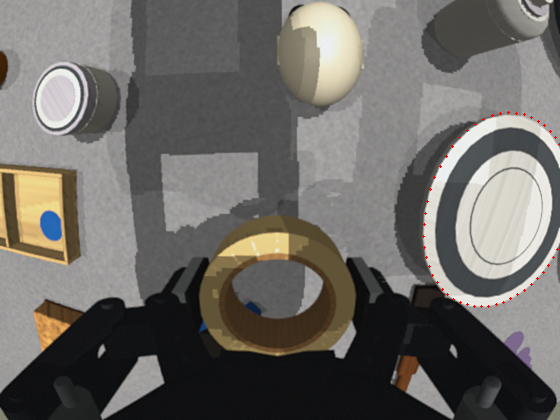

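The predicted platter rim (red) coincides with the seen rim. A quick numeric fit for the centre.

```bash
python3 - <<'E'
from h import *
i=np.load("w3.npy",allow_pickle=True).item()
def fit(n,im,i):
    g=cv2.cvtColor(im,cv2.COLOR_BGR2GRAY).astype(np.float32); best=[]
    A=np.linspace(0,2*np.pi,90)[:-1]
    from scipy.ndimage import map_coordinates as mc
    # radial edges: for each angle profile, find max gradient near r=.09 downwards from white->dark annulus
    P=[]
    R=np.arange(.04,.088,.0005)
    for a in A:
        uv=np.array([proj(n,(.557+r*np.cos(a),.2735+r*np.sin(a),.05),i) for r in R])
        if (uv<2).any() or (uv[:,0]>557).any() or (uv[:,1]>417).any(): continue
        p=mc(g,[uv[:,1],uv[:,0]],order=1); d=np.gradient(p)
        P.append((a,R[d.argmax()],R[d.argmin()]))
    P=np.array(P)
    for k in(1,2):
        r0=np.median(P[:,k]); M=np.c_[np.cos(P[:,0]),np.sin(P[:,0]),np.ones(len(P))]
        w=abs(P[:,k]-r0)<.008; s=np.linalg.lstsq(M[w],P[w,k],rcond=None)[0]
        print(n,k,w.sum(),(.557+s[0]).round(4),(.2735+s[1]).round(4),s[2].round(4))
fit("wrist",cv2.imread("pics/w3.png"),i); fit("top",cv2.imread("pics/top0.png"),eyes.camera_info("top"))
E
```

```text
wrist 1 70 0.5577 0.2719 0.0783
wrist 2 69 0.5578 0.2723 0.059
top 1 89 0.5591 0.2739 0.0785
top 2 72 0.5591 0.2741 0.0589
```

```bash
python3 -m handwheel '[[0,[0,0.4,0],0],[0,[0,0.4,0],0],[0,[0,0.4,0],0],[0,[0,0.4,0],0],[0,[-0.03,0.4,0],0],[0,[0,0.03,-0.2],0],[0,[0,0,-0.4],0],[0,[0,0,0],0]]'
python3 -m handwheel '[[0,[0,0,-0.15],0],[0,[0,0,-0.08],0],[0,[0,0,0],0],[0,[0,0,0],0]]'
```

```text
time_s: 4.95
tcp_pos: [0.5579, 0.2717, 0.2428]
tcp_rot: [-0.001, 1.0, -0.001, -0.004]
ft_force: [0.1, -0.4, -0.3]
opening: 0.742
gripper_force: 33.5
time_s: 5.35
tcp_pos: [0.559, 0.2725, 0.2255]
tcp_rot: [-0.001, 1.0, 0.0, 0.0]
ft_force: [0.1, 0.8, 0.2]
opening: 0.737
gripper_force: 33.6
```

```bash
python3 -m handwheel '[[0,[0,0,-0.03],0],[0,[0,0,-0.03],0],[0,[0,0,0],0],[0,[0,0,0],0]]'; python3 -m handwheel '[[0,[0,0,-0.015],0],[0,[0,0,0],0],[0,[0,0,0],0]]'
```

```text
time_s: 5.75
tcp_pos: [0.5587, 0.2727, 0.2187]
tcp_rot: [-0.002, 1.0, -0.0, -0.0]
ft_force: [1.1, -0.2, -1.0]
opening: 0.742
gripper_force: 33.6
time_s: 6.05
tcp_pos: [0.5588, 0.2727, 0.2176]
tcp_rot: [-0.002, 1.0, 0.0, 0.0]
ft_force: [-1.9, -0.9, 5.4]
opening: 0.744
gripper_force: 36.8
```

```bash
python3 -m handwheel '[[-0.6,[0,0,0],0],[-1,[0,0,0],0],[-1,[0,0,0],0],[-1,[0,0,0],0],[-1,[0,0,0.2],0],[-1,[0,0,0.4],0],[-1,[0,0,0.4],0],[-1,[0,0,0],0]]'
python3 - <<'E'
from h import *
print(env.state()['tcp_pos'])
i=eyes.camera_info("wrist"); f=eyes.grab_frame("wrist"); im=f[:,:,::-1].copy(); cv2.imwrite("pics/w4.png",im)
for c,r,z,col in(((.558,.273),.090,.05,(0,0,255)),((.558,.273),.032,.074,(255,0,0)),((.558,.273),.0215,.074,(0,255,0)),((.558,.273),.078,.05,(0,0,255))):
  for a in np.linspace(0,6.28,70):
    u=proj("wrist",(c[0]+r*np.cos(a),c[1]+r*np.sin(a),z),i); cv2.circle(im,tuple(int(x) for x in u),1,col,-1)
cv2.imwrite("pics/w4o.png",im)
E
```

```text
time_s: 6.85
tcp_pos: [0.5593, 0.273, 0.323]
tcp_rot: [-0.002, 1.0, 0.001, 0.004]
ft_force: [0.6, 0.7, 0.6]
opening: 1.006
gripper_force: 0.0
[0.55931506 0.27297334 0.32296812]
```

View pics/w4o.png

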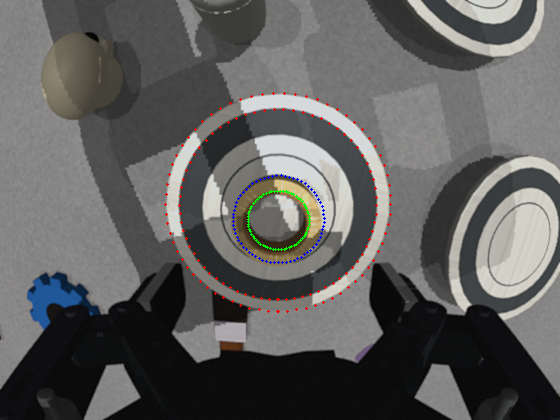

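Tape sits concentric with the platter to about 1 mm. On to the skull.

```bash
python3 -m handwheel '[[-1,[-0.2,-0.29,0],0],[-1,[-0.2,-0.29,0],0],[-1,[-0.2,-0.29,0],0],[-1,[-0.2,-0.29,0],0],[-1,[-0.2,-0.29,0],0],[-1,[-0.2,-0.29,0],0],[-1,[0,0,0],0],[-1,[0,0,0],0]]'
python3 - <<'E'
from h import *
print(env.state()['tcp_pos'])
i=eyes.camera_info("wrist"); f=eyes.grab_frame("wrist"); im=f[:,:,::-1].copy(); cv2.imwrite("pics/w5.png",im); np.save("w5.npy",i,allow_pickle=True)
hsv=cv2.cvtColor(im,cv2.COLOR_BGR2HSV); u,v=proj("wrist",(.438,.099,.05),i).astype(int); print(u,v,hsv[v,u])
m=((hsv[:,:,1]>25)&(hsv[:,:,0]<40)&(hsv[:,:,2]>70)).astype(np.uint8); k=np.zeros_like(m); k[max(v-90,0):v+90,u-80:u+80]=1; m*=k
c=max(cv2.findContours(m,0,2)[0],key=cv2.contourArea); print(cv2.boundingRect(c))
P=np.array([at("wrist",*p,.045,i)[:2] for p in c[:,0]],np.float32); print("skull",(P.max(0)+P.min(0))/2,P.max(0)-P.min(0),cv2.fitEllipse(P*1000))
cv2.drawContours(im,[c],-1,(0,0,255),1)
cv2.imwrite("pics/w5o.png",im)
E
```

```text
time_s: 7.7
tcp_pos: [0.4385, 0.0983, 0.3167]
tcp_rot: [-0.001, 1.0, -0.0, -0.0]
ft_force: [0.1, -0.5, 0.8]
opening: 1.0
gripper_force: 0.0
[0.43846793 0.0982852  0.31673193]
280 218 [ 21  44 134]
(239, 163, 81, 103)
skull [0.438   0.09805] [0.08219999 0.0625    ] ((438.0361022949219, 98.00302124023438), (61.64665222167969, 82.16185760498047), 90.49138641357422)
```

View pics/w5o.png

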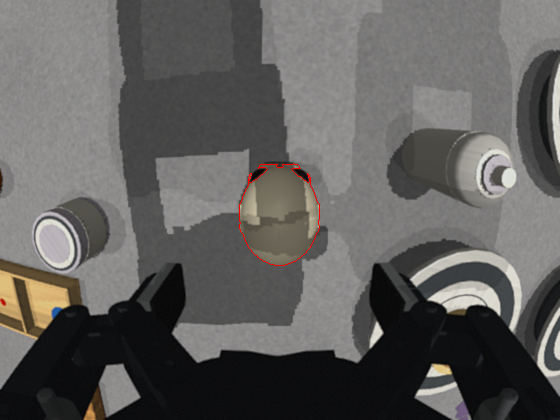

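Skull: outline centre (279,214), sockets toward the robot, aligned with the fingers. Descend and grip at the temples.

```bash
python3 -m handwheel '[[-1,[0.025,0,-0.3],0],[-1,[0,0,-0.4],0],[-1,[0,0,-0.4],0],[-1,[0,0,-0.16],0],[-1,[0,0,0],0],[0,[0,0,0],0],[0,[0,0,0],0],[0,[0,0,0],0]]' 30
python3 -m handwheel '[[0,[0,0,0],0],[0,[0,0,0],0],[0,[0,0,0],0]]'
```

```text
time_s: 8.55
tcp_pos: [0.4417, 0.0989, 0.1924]
tcp_rot: [-0.002, 1.0, 0.0, 0.001]
ft_force: [0.4, 2.4, 4.9]
opening: 0.711
gripper_force: 33.2
time_s: 8.85
tcp_pos: [0.4417, 0.0989, 0.1924]
tcp_rot: [-0.002, 1.0, 0.0, 0.001]
ft_force: [-0.6, 2.1, 8.0]
opening: 0.711
gripper_force: 33.6
```

```bash
python3 -m handwheel '[[0,[0,0,0.15],0],[0,[0,0,0.4],0],[0,[0,0,0.4],0],[0,[0,0,0.35],0],[0,[0.2,0.29,0],0],[0,[0.2,0.29,0],0],[0,[0.2,0.29,0],0],[0,[0.2,0.29,0],0]]'
python3 -m handwheel '[[0,[0.2,0.29,0],0],[0,[0.2,0.286,0],0],[0,[0,0,0],0],[0,[0,0,-0.2],0],[0,[0,0,-0.1],0],[0,[0,0,0],0],[0,[0,0,0],0]]'
```

```text
time_s: 9.65
tcp_pos: [0.5217, 0.2159, 0.3219]
tcp_rot: [-0.002, 1.0, 0.0, 0.001]
ft_force: [0.1, -0.5, -0.5]
opening: 0.704
gripper_force: 33.6
time_s: 10.35
tcp_pos: [0.5612, 0.272, 0.2918]
tcp_rot: [-0.001, 1.0, -0.0, 0.0]
ft_force: [0.1, -0.2, -1.4]
opening: 0.709
gripper_force: 33.6
```

```bash
python3 -m handwheel '[[0,[0.01,0.005,-0.1],0],[0,[0,0,-0.1],0],[0,[0,0,-0.02],0],[0,[0,0,0],0],[0,[0,0,0],0]]'; python3 -m handwheel '[[0,[0,0,-0.02],0],[0,[0,0,0],0],[0,[0,0,0],0]]'; python3 -m handwheel '[[0,[0,0,-0.01],0],[0,[0,0,0],0],[0,[0,0,0],0]]'
```

```text
time_s: 10.85
tcp_pos: [0.5622, 0.2728, 0.2693]
tcp_rot: [-0.002, 1.0, -0.0, 0.0]
ft_force: [-0.6, -0.2, -1.2]
opening: 0.71
gripper_force: 33.6
time_s: 11.15
tcp_pos: [0.5622, 0.2728, 0.2672]
tcp_rot: [-0.002, 1.0, -0.0, 0.0]
ft_force: [0.6, 0.3, -1.6]
opening: 0.705
gripper_force: 33.6
time_s: 11.45
tcp_pos: [0.5623, 0.2728, 0.2665]
tcp_rot: [-0.002, 1.0, 0.0, 0.0]
ft_force: [0.1, 0.4, 3.8]
opening: 0.712
gripper_force: 34.1
```

```bash
python3 - <<'E'
from h import *
s=env.state();print(s['tcp_pos'],s['ft_force'])
a=eyes.grab_frame("scene")[:,:,::-1]; b=eyes.grab_frame("wrist")[:,:,::-1]
a=cv2.resize(a[150:300,280:420],None,fx=2.8,fy=2.8,interpolation=cv2.INTER_CUBIC)
cv2.imwrite("pics/c6.png",np.hstack([a,cv2.resize(b[80:380,90:450],(392,420))]))
E
```

```text
[0.56226364 0.27281549 0.26647527] [0.14624761 0.44719406 3.81272524]
```

View pics/c6.png

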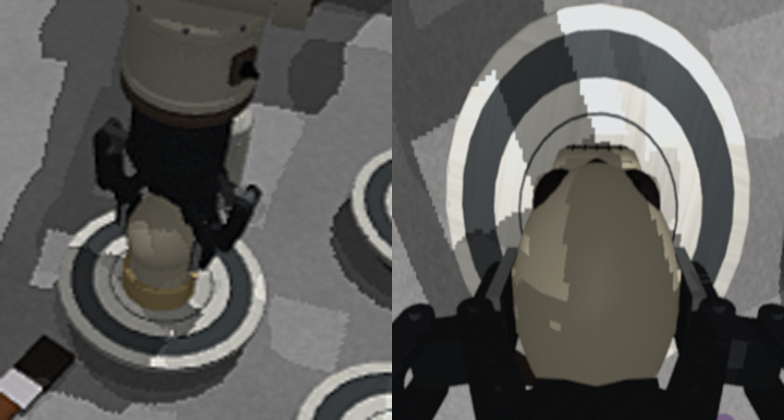

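Skull stands on the tape roll, in contact (about 5 N). Releasing and heading for the tin.

```bash
python3 -m handwheel '[[-0.6,[0,0,0],0],[-1,[0,0,0],0],[-1,[0,0,0],0],[-1,[0,0,0],0],[-1,[0,0,0.2],0],[-1,[0,0,0.4],0],[-1,[0,0,0.4],0],[-1,[0,0,0.1],0]]'
python3 -m handwheel '[[-1,[-0.1,-0.37,0],0],[-1,[-0.1,-0.37,0],0],[-1,[-0.1,-0.37,0],0],[-1,[-0.1,-0.37,0],0],[-1,[-0.1,-0.37,0],0],[-1,[-0.1,-0.37,-0.1],0],[-1,[-0.1,-0.37,-0.2],0],[-1,[-0.1,-0.37,-0.2],0]]'
python3 -m handwheel '[[-1,[-0.1,-0.37,-0.15],0],[-1,[-0.1,-0.37,0],0],[-1,[0,0,0],0],[-1,[0,0,0],0]]'
python3 - <<'E'
from h import *
print(env.state()['tcp_pos'])
i=eyes.camera_info("wrist"); im=eyes.grab_frame("wrist")[:,:,::-1].copy(); t=eyes.grab_frame("top")[:,:,::-1].copy(); np.save("w7.npy",i,allow_pickle=True)
cv2.imwrite("pics/w7.png",im);cv2.imwrite("pics/t7.png",t)
def ring(im,n,c,r,z,col,i):
  for a in np.linspace(0,6.28,60):
    u=proj(n,(c[0]+r*np.cos(a),c[1]+r*np.sin(a),z),i); cv2.circle(im,tuple(int(x) for x in u),0,col,-1)
ring(im,"wrist",(.460,-.099),.030,.059,(0,0,255),i)
T=np.array
for bx in(.088,0,-.088):
  th=np.arctan2(.0158,.267); c=np.array([.5525,-.264])+bx*np.array([np.sin(th),np.cos(th)])
  ring(im,"wrist",c,.042,.026,(0,0,255),i)
cv2.imwrite("pics/c7.png",np.hstack([cv2.resize(im,(480,360)),cv2.resize(t[160:280,190:290],(300,360),interpolation=cv2.INTER_CUBIC)]))
E
```

```text
time_s: 12.35
tcp_pos: [0.5623, 0.2729, 0.381]
tcp_rot: [-0.002, 1.0, 0.001, 0.003]
ft_force: [0.5, 0.8, 0.4]
opening: 1.0
gripper_force: 0.0
time_s: 13.15
tcp_pos: [0.4814, -0.0245, 0.3256]
tcp_rot: [-0.002, 1.0, -0.0, 0.0]
ft_force: [1.0, 0.1, -0.4]
opening: 1.0
gripper_force: 0.0
time_s: 13.55
tcp_pos: [0.462, -0.0978, 0.311]
tcp_rot: [-0.001, 1.0, 0.0, -0.0]
ft_force: [0.5, 0.1, 0.8]
opening: 1.002
gripper_force: 0.0
[ 0.46199551 -0.09779621  0.31102072]
```

View pics/c7.png

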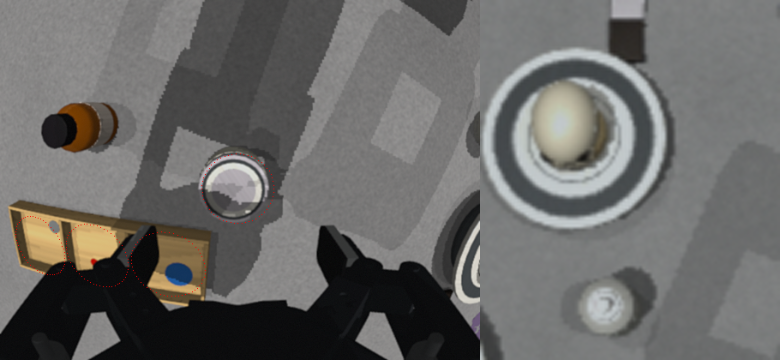

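Skull stands on the roll; tin (235,185 in the scaled view) matches the predicted ring. Tray pose from its corners:

```bash
python3 - <<'E'
from h import *
P=np.array([at("top",u/2.8+180,v/2.8+165,.026)[:2] for u,v in((500,57),(747,77),(744,163),(493,142))]); print(P, np.linalg.norm(P-np.roll(P,-1,0),axis=1))
rect=cv2.minAreaRect((P*1000).astype(np.float32)); print(rect)
c=P.mean(0); d=(P[0]-P[1]+P[3]-P[2]); d/=np.linalg.norm(d); print("c",c,"dir",d,np.degrees(np.arctan2(-d[0],d[1])))
# wrist dividers / corners
i=np.load("w7.npy",allow_pickle=True).item()
for u,v in((10,205),(208,238),(201,302)): print(at("wrist",u*560/480,v*420/360,.026,i))
for b in(.088,0,-.088): print(c+b*d)
E
```

```text
[[ 0.6144 -0.1386]
 [ 0.5857 -0.4041]
 [ 0.4924 -0.3913]
 [ 0.5218 -0.1254]] [0.2670467  0.09417393 0.26752041 0.09353609]
((553.75, -264.75006103515625), (269.9893798828125, 94.14158630371094), 83.6905517578125)
c [ 0.553575 -0.26485 ] dir [0.10868615 0.99407611] -6.23958364680882
[ 0.4919 -0.3888  0.026 ]
[ 0.5211 -0.1295  0.026 ]
[ 0.606  -0.1418  0.026 ]
[ 0.56313938 -0.1773713 ]
[ 0.553575 -0.26485 ]
[ 0.54401062 -0.3523287 ]
```

```bash
python3 -m handwheel '[[-1,[-0.02,-0.01,-0.3],0],[-1,[0,0,-0.4],0],[-1,[0,0,-0.3],0],[-1,[0,0,-0.15],0],[-1,[0,0,0],0],[0,[0,0,0],0],[0,[0,0,0],0],[0,[0,0,0],0]]' 40
python3 -m handwheel '[[0,[0,0,0],0],[0,[0,0,0],0],[0,[0,0,0],0]]'
```

```text
time_s: 14.45
tcp_pos: [0.4607, -0.0981, 0.1977]
tcp_rot: [-0.002, 1.0, -0.0, 0.001]
ft_force: [-0.7, 1.8, 4.9]
opening: 0.687
gripper_force: 42.4
time_s: 14.75
tcp_pos: [0.4607, -0.0981, 0.1976]
tcp_rot: [-0.002, 1.0, -0.0, 0.001]
ft_force: [-0.8, 3.0, 6.4]
opening: 0.689
gripper_force: 42.6
```

```bash
python3 -m handwheel '[[0,[0,0,0.2],0],[0,[0,0,0.4],0],[0,[0.25,-0.2,0],0],[0,[0.25,-0.2,0],0],[0,[0.25,-0.2,0],0],[0,[0.27,-0.19,0],0],[0,[0,0,0],0],[0,[0,0,0],0]]'
python3 -m handwheel '[[0,[0,0,-0.25],0],[0,[0,0,-0.15],0],[0,[0,0,-0.1],0],[0,[0,0,0],0],[0,[0,0,0],0]]'
```

```text
time_s: 15.55
tcp_pos: [0.5623, -0.1773, 0.2564]
tcp_rot: [-0.001, 1.0, -0.0, 0.0]
ft_force: [0.4, 1.1, -2.9]
opening: 0.69
gripper_force: 44.0
time_s: 16.05
tcp_pos: [0.5622, -0.1772, 0.2067]
tcp_rot: [-0.002, 1.0, -0.0, 0.0]
ft_force: [-1.0, 0.3, -1.7]
opening: 0.69
gripper_force: 44.0
```

```bash
python3 -m handwheel '[[0,[0,0,-0.03],0],[0,[0,0,0],0],[0,[0,0,0],0]]'; python3 -m handwheel '[[0,[0,0,-0.01],0],[0,[0,0,0],0],[0,[0,0,0],0]]'
```

```text
time_s: 16.35
tcp_pos: [0.5622, -0.1772, 0.2035]
tcp_rot: [-0.002, 1.0, -0.0, 0.0]
ft_force: [0.3, -0.3, -1.9]
opening: 0.69
gripper_force: 44.0
time_s: 16.65
tcp_pos: [0.5623, -0.1772, 0.2027]
tcp_rot: [-0.002, 1.0, -0.0, 0.0]
ft_force: [-2.9, 1.8, 5.8]
opening: 0.694
gripper_force: 44.5
```

```bash
python3 -m handwheel '[[-0.6,[0,0,0],0],[-1,[0,0,0],0],[-1,[0,0,0],0],[-1,[0,0,0],0],[-1,[0,0,0.2],0],[-1,[0,0,0.4],0],[-1,[0,0,0.4],0],[-1,[0,0,0.1],0]]'
python3 -m handwheel '[[-1,[-0.32,-0.12,0],0],[-1,[-0.32,-0.12,0],0],[-1,[-0.32,-0.12,0],0],[-1,[-0.32,-0.12,0],0],[-1,[-0.3,-0.12,0],0],[-1,[0,0,0],0],[-1,[0,0,0],0]]'
python3 - <<'E'
from h import *
print(env.state()['tcp_pos'])
i=eyes.camera_info("wrist"); im=eyes.grab_frame("wrist")[:,:,::-1].copy(); np.save("w8.npy",i,allow_pickle=True)
def ring(c,r,z,col):
  for a in np.linspace(0,6.28,60):
    u=proj("wrist",(c[0]+r*np.cos(a),c[1]+r*np.sin(a),z),i); cv2.circle(im,tuple(int(x) for x in u),0,col,-1)
ring((.404,-.237),.0145,.088,(0,255,0)); ring((.404,-.237),.023,.0,(0,0,255))
for c in((.5625,-.1775),(.553,-.265),(.5435,-.3525)): ring(c,.042,.026,(0,0,255))
cv2.imwrite("pics/c8.png",im)
E
```

```text
time_s: 17.45
tcp_pos: [0.5627, -0.1774, 0.3168]
tcp_rot: [-0.002, 1.0, -0.001, 0.003]
ft_force: [-0.3, 0.4, 0.3]
opening: 0.998
gripper_force: 0.0
time_s: 18.15
tcp_pos: [0.4039, -0.2374, 0.3122]
tcp_rot: [-0.001, 1.0, -0.0, 0.0]
ft_force: [-0.2, -0.3, -0.4]
opening: 1.001
gripper_force: 0.0
[ 0.40392713 -0.23744243  0.31215077]
```

View pics/c8.png

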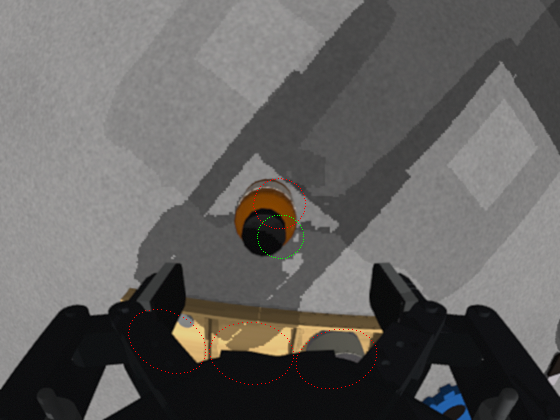

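Varnish cap seen at (264,232), about a centimetre off the first estimate; tin is in the left bay.

```bash
python3 - <<'E'
from h import *
i=np.load("w8.npy",allow_pickle=True).item()
print(at("wrist",264,232,.088,i),at("wrist",265.5,213,.056,i),at("top",631/2.8+180,248/2.8+165,.088))
E
```

```text
[ 0.4005 -0.2474  0.088 ] [ 0.3968 -0.2476  0.056 ] [ 0.4027 -0.243   0.088 ]
```

```bash
python3 -m handwheel '[[-1,[-0.04,-0.09,0],0],[-1,[0,0,-0.35],0],[-1,[0,0,-0.4],0],[-1,[0,0,-0.3],0],[-1,[0,0,-0.08],0],[-1,[0,0,0],0],[-0.4,[0,0,0],0],[0.2,[0,0,0],0]]' 40
python3 -m handwheel '[[0.4,[0,0,0],0],[0.4,[0,0,0],0],[0.4,[0,0,0],0],[0.4,[0,0,0],0],[0.4,[0,0,0],0],[0.4,[0,0,0],0]]'
```

```text
time_s: 19.0
tcp_pos: [0.4007, -0.2466, 0.2007]
tcp_rot: [-0.002, 1.0, -0.001, 0.001]
ft_force: [0.1, -0.9, 0.6]
opening: 0.694
gripper_force: 0.0
time_s: 19.6
tcp_pos: [0.4005, -0.2465, 0.2006]
tcp_rot: [-0.002, 1.0, -0.001, 0.001]
ft_force: [-2.6, 1.9, 10.4]
opening: 0.525
gripper_force: 39.7
```

```bash
python3 -m handwheel '[[0.4,[0,0,0.2],0],[0.4,[0,0,0.4],0],[0.4,[0.286,-0.212,0],0],[0.4,[0.286,-0.212,0],0],[0.4,[0.286,-0.212,0],0],[0.4,[0.286,-0.212,0],0],[0.4,[0.286,-0.212,0],0],[0.4,[0,0,0],0]]'
python3 -m handwheel '[[0.4,[0,0,-0.2],0],[0.4,[0,0,-0.2],0],[0.4,[0,0,-0.12],0],[0.4,[0,0,0],0],[0.4,[0,0,0],0]]'
```

```text
time_s: 20.4
tcp_pos: [0.5453, -0.3541, 0.2589]
tcp_rot: [-0.002, 1.0, -0.0, 0.0]
ft_force: [-0.7, 0.6, -1.7]
opening: 0.522
gripper_force: 41.7
time_s: 20.9
tcp_pos: [0.5431, -0.3522, 0.2077]
tcp_rot: [-0.002, 1.0, -0.0, 0.0]
ft_force: [0.5, -0.7, -1.6]
opening: 0.525
gripper_force: 42.2
```

```bash
python3 -m handwheel '[[0.4,[0,0,-0.015],0],[0.4,[0,0,0],0],[0.4,[0,0,0],0]]'; python3 -m handwheel '[[0.4,[0,0,-0.01],0],[0.4,[0,0,0],0],[0.4,[0,0,0],0]]'
```

```text
time_s: 21.2
tcp_pos: [0.5432, -0.3522, 0.206]
tcp_rot: [-0.002, 1.0, -0.0, 0.0]
ft_force: [-0.5, -1.2, -1.4]
opening: 0.526
gripper_force: 42.2
time_s: 21.5
tcp_pos: [0.5433, -0.3522, 0.2051]
tcp_rot: [-0.002, 1.0, -0.0, 0.0]
ft_force: [-1.0, 1.6, 5.4]
opening: 0.525
gripper_force: 42.7
```

```bash
python3 - <<'E'
from h import *
print(at("top",231.1,261.8,.122))
E
python3 -m handwheel '[[0,[0,0,0],0],[-1,[0,0,0],0],[-1,[0,0,0],0],[-1,[0,0,0],0],[-1,[0,0,0],0],[-1,[0,0,0.3],0],[-1,[0,0,0.45],0],[-1,[0,0,0.45],0]]'
python3 -m handwheel '[[-1,[0,0,0.45],0],[-1,[-0.1,0.4,0],0],[-1,[-0.1,0.4,0],0],[-1,[-0.1,0.4,0],0],[-1,[-0.1,0.4,0],0],[-1,[-0.1,0.4,0],0],[-1,[-0.1,0.4,0],0],[-1,[-0.1,0.4,0],0]]'
python3 -m handwheel '[[-1,[-0.1,0.4,0],0],[-1,[-0.1,0.4,0],0],[-1,[-0.1,0.4,0],0],[-1,[-0.1,0.4,0],0],[-1,[-0.1,0.4,0],0],[-1,[-0.1,0.4,0],0],[-1,[0,0,0],0],[-1,[0,0,0],0]]'
```

```text
[0.3913 0.2364 0.122 ]
time_s: 22.3
tcp_pos: [0.543, -0.3521, 0.3257]
tcp_rot: [-0.002, 1.0, 0.0, -0.001]
ft_force: [0.9, -0.9, 0.2]
opening: 1.001
gripper_force: 0.0
time_s: 23.1
tcp_pos: [0.4724, -0.0708, 0.3697]
tcp_rot: [-0.001, 1.0, -0.0, 0.0]
ft_force: [0.5, -0.4, -0.6]
opening: 0.998
gripper_force: 0.0
time_s: 23.9
tcp_pos: [0.4129, 0.1684, 0.3697]
tcp_rot: [-0.003, 1.0, -0.0, 0.0]
ft_force: [0.3, 0.1, -0.1]
opening: 0.998
gripper_force: 0.0
```

```bash
python3 - <<'E'
from h import *
i=np.load("w5.npy",allow_pickle=True).item()
print(at("wrist",505,177,.124,i))
E
python3 -m handwheel '[[-1,[-0.11,0.34,0],0],[-1,[-0.11,0.34,0],0],[-1,[0,0,0],0],[-1,[0,0,0],0]]'
python3 - <<'E'
from h import *
i=eyes.camera_info("wrist"); im=eyes.grab_frame("wrist")[:,:,::-1].copy(); np.save("w9.npy",i,allow_pickle=True)
def ring(c,r,z,col):
  for a in np.linspace(0,6.28,60):
    u=proj("wrist",(c[0]+r*np.cos(a),c[1]+r*np.sin(a),z),i); cv2.circle(im,tuple(int(x) for x in u),0,col,-1)
ring((.391,.236),.026,.098,(0,0,255)); ring((.391,.236),.005,.126,(0,255,0))
cv2.imwrite("pics/c9.png",im)
E
```

```text
[0.3913 0.2337 0.124 ]
time_s: 24.3
tcp_pos: [0.3915, 0.2353, 0.3696]
tcp_rot: [-0.002, 1.0, -0.0, -0.0]
ft_force: [-0.5, -0.3, 1.1]
opening: 0.995
gripper_force: 0.0
```

View pics/c9.png

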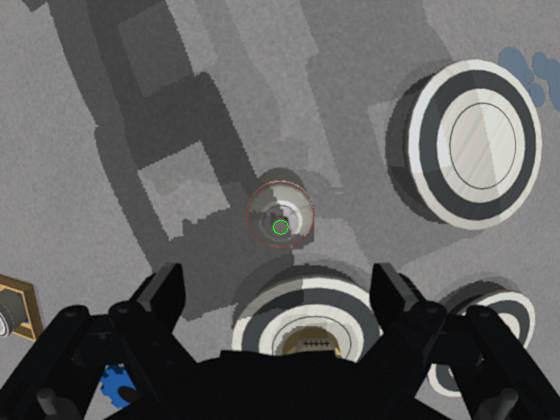

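Predicted rings match the can at (280,215). Descending and gripping it high.

```bash
python3 -m handwheel '[[-1,[0,0,-0.35],0],[-1,[0,0,-0.4],0],[-1,[0,0,-0.4],0],[-1,[0,0,-0.2],0],[-1,[0,0,0],0],[-0.4,[0,0,0],0],[0.1,[0,0,0],0],[0.3,[0,0,0],0]]' 40
python3 -m handwheel '[[0.3,[0,0,0],0],[0.3,[0,0,0],0],[0.3,[0,0,0],0],[0.3,[0,0,0],0],[0.3,[0,0,0],0]]'
```

```text
time_s: 25.15
tcp_pos: [0.3918, 0.2358, 0.2364]
tcp_rot: [-0.001, 1.0, 0.001, 0.001]
ft_force: [-0.5, -1.9, 5.6]
opening: 0.6
gripper_force: 40.5
time_s: 25.65
tcp_pos: [0.3917, 0.2359, 0.2364]
tcp_rot: [-0.002, 1.0, 0.0, 0.001]
ft_force: [-0.0, -0.3, 7.4]
opening: 0.598
gripper_force: 40.7
```

```bash
python3 -m handwheel '[[0.3,[0,0,0.2],0],[0.3,[0,0,0.4],0],[0.3,[0,0,0.4],0],[0.3,[0,0,0.4],0],[0.3,[0.124,-0.385,0],0],[0.3,[0.124,-0.385,0],0],[0.3,[0.124,-0.385,0],0],[0.3,[0.124,-0.385,0],0]]'
python3 -m handwheel '[[0.3,[0.124,-0.385,0],0],[0.3,[0.124,-0.385,0],0],[0.3,[0.124,-0.385,0],0],[0.3,[0.124,-0.385,0],0],[0.3,[0.124,-0.385,0],0],[0.3,[0.124,-0.385,0],0],[0.3,[0,0,0],0],[0.3,[0,0,0],0]]'
```

```text
time_s: 26.45
tcp_pos: [0.4407, 0.0803, 0.3759]
tcp_rot: [-0.002, 1.0, -0.0, 0.001]
ft_force: [1.3, 0.4, -2.6]
opening: 0.594
gripper_force: 42.7
time_s: 27.25
tcp_pos: [0.5151, -0.1499, 0.3751]
tcp_rot: [-0.001, 1.0, -0.0, 0.0]
ft_force: [-0.8, 0.4, -2.3]
opening: 0.596
gripper_force: 42.9
```

```bash
python3 -m handwheel '[[0.3,[0.127,-0.384,0],0],[0.3,[0.127,-0.384,0],0],[0.3,[0.127,-0.384,0],0],[0.3,[0,0,0],0],[0.3,[0,0,0],0],[0.3,[0,0,-0.3],0],[0.3,[0,0,-0.4],0],[0.3,[0,0,0],0]]'
python3 -m handwheel '[[0.3,[0,0,-0.3],0],[0.3,[0,0,-0.2],0],[0.3,[0,0,-0.1],0],[0.3,[0,0,0],0],[0.3,[0,0,0],0]]'
```

```text
time_s: 28.05
tcp_pos: [0.5523, -0.2623, 0.3006]
tcp_rot: [-0.002, 1.0, 0.002, -0.003]
ft_force: [-0.9, 0.5, -1.7]
opening: 0.595
gripper_force: 43.3
time_s: 28.55
tcp_pos: [0.5537, -0.2643, 0.2465]
tcp_rot: [-0.002, 1.0, -0.001, 0.001]
ft_force: [0.4, 0.6, -1.4]
opening: 0.596
gripper_force: 43.3
```

```bash
python3 -m handwheel '[[0.3,[0,0,-0.04],0],[0.3,[0,0,0],0],[0.3,[0,0,0],0]]'; python3 -m handwheel '[[0.3,[0,0,-0.01],0],[0.3,[0,0,0],0],[0.3,[0,0,0],0]]'
```

```text
time_s: 28.85
tcp_pos: [0.5535, -0.2645, 0.2415]
tcp_rot: [-0.002, 1.0, -0.0, 0.001]
ft_force: [1.5, 1.2, 2.5]
opening: 0.598
gripper_force: 43.6
time_s: 29.15
tcp_pos: [0.5536, -0.2644, 0.2413]
tcp_rot: [-0.002, 1.0, -0.001, 0.001]
ft_force: [-1.2, 3.8, 14.9]
opening: 0.597
gripper_force: 44.7
```

```bash
python3 -m handwheel '[[0.3,[0,0,0.005],0],[0,[0,0,0],0],[-0.6,[0,0,0],0],[-0.7,[0,0,0],0],[-0.7,[0,0,0],0],[-0.7,[0,0,0.2],0],[-0.7,[0,0,0.4],0],[-0.7,[0,0,0.4],0]]'
python3 -m handwheel '[[-0.7,[0,0,0.4],0],[-0.7,[-0.2,0.4,0],0],[-0.7,[-0.2,0.4,0],0],[-0.7,[-0.2,0.4,0],0],[-0.7,[-0.2,0.4,0],0],[-0.7,[-0.2,0.4,0],0],[-0.7,[-0.2,0.4,0],0],[-0.7,[0,0,0],0]]'
python3 - <<'E'
from h import *
a=eyes.grab_frame("scene")[:,:,::-1]; b=eyes.grab_frame("top")[:,:,::-1]
def ring(im,n,c,r,z,col):
  i=eyes.camera_info(n)
  for t in np.linspace(0,6.28,40):
    u=proj(n,(c[0]+r*np.cos(t),c[1]+r*np.sin(t),z),i)*3; cv2.circle(im,tuple(int(x) for x in u),0,col,-1)
A=cv2.resize(a,None,fx=3,fy=3,interpolation=cv2.INTER_CUBIC);B=cv2.resize(b,None,fx=3,fy=3,interpolation=cv2.INTER_CUBIC)
ring(B,"top",(.558,.273),.09,.05,(0,0,255))
for c,z,r in(((.558,.273),.05,.032),((.558,.273),.074,.032)): ring(A,"scene",c,r,z,(255,0,0))
for c in((.5625,-.1775),(.553,-.265),(.5435,-.3525)): ring(A,"scene",c,.042,.026,(0,0,255))
x=A[390:690,420:820]; y=A[600:900,840:1240]; z=B[510:810,1030:1400]; w=B[510:810,540:910]
cv2.imwrite("pics/fin.png",np.vstack([np.hstack([x,cv2.resize(y,(400,300))]),np.hstack([cv2.resize(z,(400,300)),cv2.resize(w,(400,300))])]))
E
```

```text
time_s: 29.95
tcp_pos: [0.5531, -0.2643, 0.3408]
tcp_rot: [-0.002, 1.0, 0.0, -0.001]
ft_force: [0.3, -0.6, 0.5]
opening: 0.847
gripper_force: 0.0
time_s: 30.75
tcp_pos: [0.4313, -0.0211, 0.3806]
tcp_rot: [-0.003, 1.0, 0.0, 0.0]
ft_force: [1.7, -1.4, 0.7]
opening: 0.848
gripper_force: 0.0
```

View pics/fin.png

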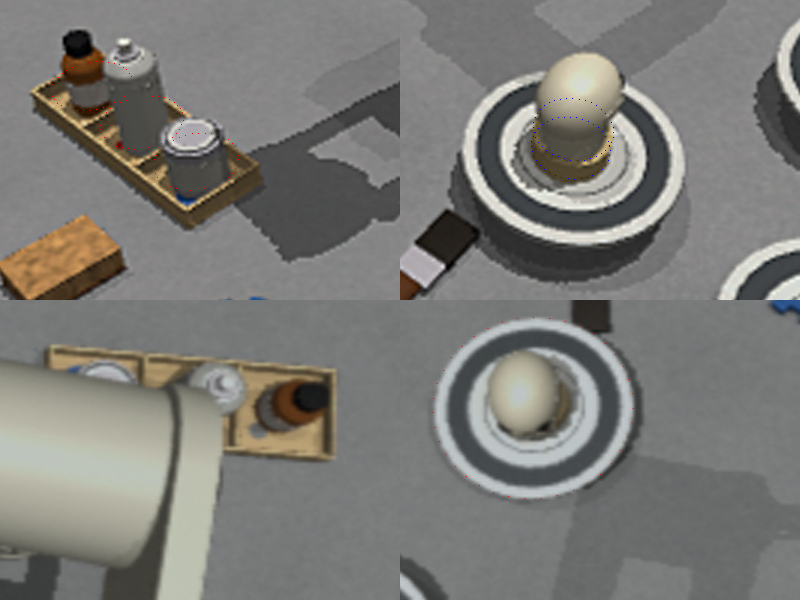

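All three containers stand in their bays and the skull is upright on the tape, which is centred on the platter.

```bash
python3 -c "
from cell import ticket
print(ticket.job_done())"
```

```text
the job is handed in; nothing more can be done
None
```

The job is handed in at about 31 s of robot time. The tape lies flat in the middle of the turntable to within about 1 mm by the wrist camera, and the skull stands upright on it. The tin, spray can and varnish stand in the left, middle and right bays. The gear, brush and sanding block were not touched.

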